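# Key the drive shaft and fit its timing pulley

## Task

Fit the timing pulley to the small gear drive: take the loose key from the kit block and drop it down into the slot of the upright shaft until it stands on the slot's floor, then slide the pulley on, plain boss uppermost, with its keyway over the key, and press it gently down past the stiff rubber seal ring until it is fully home on the shaft's shoulder, and let go. How far the shaft is turned is not known beforehand, so find the slot by feel or by sight; push the key and the pulley with no more than about 25 newtons, and leave the other things on the bench where they are.

Things in the scene. Friction and masses are not known exactly. Their poses are not given: they have to be found in the camera images.
- drive: Gear drive fixed to the bench: grey block 92x92x38 mm on a 112x108 mm foot, a finned motor lying beside it along its +x (to x = 143 mm, z up to 63 mm). Origin on the bench, in the axis of the upright shaft; z up. On the block a steel shoulder, 60 mm diameter, top at z = 60; from it rises the shaft, 30 mm diameter, end at z = 90. Shaft braked: it does not turn (3 N m). All steel, rigid.
- shaft_end (a point): Shaft axis at the shaft's end, fixed to the drive (axes the drive's, so they do not show the shaft's angle). One slot, 11.5 mm wide (mouth chamfered 1 to 1.5 mm), runs from here down the side of the shaft; it is cut from 8.25 mm off the axis outwards and points along the drive's +y turned by an unmeasured angle, within 0.6 rad either way about z. Rim chamfer 1.5 mm.
- slot_floor (a point): Shaft axis at the height of the slot's floor, z = 38 mm on the drive. Below the shoulder's top the slot is a closed pocket, 22 mm deep, from 8.25 to 21.75 mm off the axis (outer wall flared 2.5 mm over the top 3 mm). Home, the key stands upright in it, its own axis about 15 mm off the shaft's axis, its 12 mm side radial, its origin at this height, its top 3 mm below the shaft's end.
- seat (a point): Shaft axis at the shoulder's top, z = 60 mm on the drive, where the pulley's lower face rests when home. Round it lies a black rubber seal ring (45 mm inside, 56 mm outside diameter), standing 5 to 6 mm above the shoulder; under the pulley it slides stiffly (about 6 N, more than the pulley weighs) down into the shoulder until flush and stays there.
- kit_block: Grey plastic block 64x84x24 mm, fixed to the bench, with a pocket in the middle of its top (13.5x11.5 mm, 18 mm deep, floor at 6 mm) in which the key stands, and an empty round hole on either side. Origin: centre of its underside.
- key: Loose plain steel parallel key, 12 mm (its x) by 10 mm (its y) by 49 mm (its z), 46 g, ends chamfered 1.2 mm, the same after half a turn about z. Stands upright in the kit block, its top 31 mm above the block. Origin: centre of its lower end.
- pulley: Loose aluminium timing pulley, 0.18 to 0.35 kg, flat on the bench: toothed part with flanges 65 mm diameter, z = 0 to 22 mm, under a plain boss 52 mm diameter, z = 22 to 38 (take it there). Through bore 32 mm; one keyway 11.5 mm wide, out to 22.75 mm off the axis, along its +x. Lower end flared over 2.5 mm (bore 2.5, keyway 1.5 mm a side). Origin: axis, lower face.
- dish: White round dish with screws, 75 mm diameter, 15 mm high; bystander.
- heatsink: Finned heat sink 40x40x18 mm; bystander.
- usb_stick: Memory stick 17x52x8 mm; bystander.
- bottle: White bottle with a pump top, 60 mm diameter, 122 mm high; bystander.
- wick: Small wick spool, 38 mm diameter, 12 mm high; bystander.
- fan: Small black fan 40x40x10 mm; bystander.

How it is judged:
On the way, in this order (a step that is already met when the one before it is completed fails the run):
1. the key stands on the floor of the shaft's slot (origin within 2 mm of 38 mm above the drive's origin, upright, 12 to 18 mm from the shaft's axis) (z of key in the frame of drive between 0.035 and 0.04 m and horizontal distance between key and drive between 0.012 and 0.018 m and angle between key's own z axis and vertical below 0.12 rad), for 0.2 s.
2. the pulley is on the shaft with its keyway over the key (at least 5 mm down over the key, boss up) (z of pulley in the frame of drive between 0.057 and 0.082 m and horizontal distance between pulley and drive below 0.003 m and angle between pulley's own z axis and vertical below 0.12 rad), for 0.1 s.
At the end, for the whole second after the job is handed in: The key stands on the floor of the shaft's slot (within 2 mm), and the pulley sits boss up on the shaft over the key, its lower face within 1.5 mm of the shoulder, centred within 2.5 mm, level within 0.04 rad, all at rest and released (z of key in the frame of drive between 0.035 and 0.04 m and horizontal distance between key and drive between 0.012 and 0.018 m and z of pulley in the frame of drive between 0.058 and 0.0615 m and horizontal distance between pulley and drive below 0.0025 m and angle between pulley's own z axis and vertical below 0.04 rad and linear speed of each of pulley, key below 0.01 m/s); the robot touches nothing.
It fails at once if the key is pushed against the drive with more than 35 N (contact force between key and drive above 35 N).
It fails at once if the pulley is pushed against the drive with more than 35 N (contact force between pulley and drive above 35 N).
It fails at once if the pulley is pushed against the key with more than 35 N (contact force between pulley and key above 35 N).
It fails at once if another thing on the bench is moved by more than 20 mm (distance of any of dish, heatsink, usb_stick, bottle, wick, fan from where it was at the start of the episode above 0.02 m).
It also fails if it takes over 70 s, if anything falls off the work surface, if the arm or the gripper's body presses on something with over 40 N, if the wrist force passes 120 N, or if a joint passes its speed limit or range.

## Robot

A 6-joint arm with a two-finger parallel gripper is mounted at the origin on a cart in front of the work surface, level with it; the furniture and walls round the work are solid. World frame = base frame: x ahead of the robot, y to its left, z up, the work surface at z = 0. Lengths are in m, angles in rad, forces in N, time in s.
With the tool pointing down it reaches from about 0.35 to 0.975 m from the base axis. Payload 7.1 kg.
Tool frame: the origin (TCP) lies midway between the tips of the shut fingers; the grasp point (between the pads) lies 19 mm behind it (r.hold_point_z is the distance from the TCP to the grasp point, in m); z points along the fingers, y is the line along which they close (so a half turn about z gives the same grasp; the last joint's range is limited). The gripper opens to 88 mm and grips with 3 to 60 N. Pads are 20 mm wide; open, the fingers measure 115 mm over their backs; the gripper's body (75 mm by 178 mm) begins 61 mm behind the grasp point.
Start: joints at [1.252, 0.423, 1.63, -0, 1.089, -0.019], TCP at [0.185, 0.597, 0.223] pointing down, gripper open.
Joint ranges: [-3, 3], [-0.9, 2.11], [0.09, 2.58], [-1.31, 4.45], [0.11, 2.69], [-2.54, 2.54]. Speed limits (rad/s): [2.39, 2.39, 3.01, 3.14, 3.14, 3.14].

## Interface

Orientations are given as a rotation vector (axis times angle).
In Python, from rig import r gives the robot as it stands.
- The arm moves only by the shell command python3 -m inch [OPENING], which reads ROWS from standard input. ROWS is a JSON list that holds a single list of rows (three levels of brackets), with 1 to 12 rows, each of 4 numbers: dx, dy, dz in m, then a turn about the tool's z in rad; each row shifts and turns the commanded pose from where the row before left it, along the tool's axes as they then stand; what a row does not reach is not made up. A row lasts 1/12 s, in which the tool goes at most 0.0417 m and 0.125 rad, less where a joint would pass 70% of its speed; a pose out of reach is approached as far as the arm can. OPENING is the finger opening in m, set as the command begins (- or left out keeps the last). The fingers move at their own pace and stop on an object; the grip force is fixed at half the most. Time passes only in rows, so rows that do not move let the fingers close. It prints the time, the measured TCP pose, the force, the opening and the grip force at its end. Input that does not fit is refused with a message, and nothing moves.
- r.get_state(): the state, without advancing time (a new reading comes with each control period).
- r.snapshot(name): name is "scene" or "top" or "wrist"; returns a dict with "image" (480x640x3 uint8, red, green, blue), "depth" (480x640 float32, m along the optical axis (not along the pixel's ray), 0 where there is no reading), "fx", "fy", "cx", "cy" (pixels), "xyz" and "orientation" of the camera in the world; the wrist camera has in their place "tool_from_camera" (4x4, takes a point from camera to tool coordinates, whose origin is the TCP and whose axes are the flange's). Camera axes: x right, y down, z forward; pixel columns grow to the right and rows downward; lengths in m; the calibration is good to about 2 mm. A picture is of the moment at which its call begins: read the wrist's pose just before it.
- r.close_job(): hands the job in; it is judged then, once.
Trained networks look in the newest picture that a camera, given by its name, has taken for a name from the list of things; names that differ only in an ending like _2 or _b are one class to them, and where a whole thing is asked for, a point or a joint stands for the part that bears it (a point fixed in the world has none). Each returns a list of dicts, best first, with "score" (0 to 1); they miss things now and then, are a little off and sometimes report something else, mostly with a low value. They report only what shows in the picture. A call takes as long as a camera call.
- r.boxes_of(camera, thing): "box" ([centre column, centre row, width, height] in pixels, round what is visible of it).
- r.masks_of(camera, thing): "pixels" (480x640 bool, what is visible of it) and "box" ([centre column, centre row, width, height] in pixels, round what is visible of it).
- r.pinpoint(camera, thing): "position" ([row, column] in pixels: a listed point, or the origin of a listed thing).
The state is a dict: "time_s": time; "joints": joint angles; "joint_vel": joint speeds; "effort": joint torques, N m; "position": TCP position; "tool_rot": TCP orientation; "ft_force": force on the tool from outside, world axes, zero at the start; "ft_torque": the same for the moment, N m; "width": finger opening in m; "grip_force": force on a finger pad.
Only numpy, scipy, OpenCV 4.12 (cv2) and the standard library are available. Lean on these libraries where they do the work, as an engineer would, in place of code of your own. Each camera call takes 0.05 s, during which the arm holds its last target. There are 200 camera calls.

## Working session

There is one attempt and no reset: what is moved stays moved. The work goes in short steps, Python scripts to look and compute and a shell command to move; the robot and the scene stay as the last step left them, time stands still between calls to the robot, and variables do not carry over. Pictures are saved under pics/ and viewed, at most 10 in all, crops included, and the job is handed in when it is done.

```bash
ls; mkdir -p pics
cat > h.py <<'E'
import numpy as np, cv2
from scipy.spatial.transform import Rotation as R
from rig import r
def snap(cam):
    s=r.get_state(); d=r.snapshot(cam)
    if cam=="wrist":
        T=np.eye(4); T[:3,:3]=R.from_rotvec(s["tool_rot"]).as_matrix(); T[:3,3]=s["position"]
        d["T"]=T@np.array(d["tool_from_camera"])
    else:
        T=np.eye(4); o=np.array(d["orientation"]); T[:3,:3]=R.from_rotvec(o).as_matrix() if o.shape==(3,) else o; T[:3,3]=d["xyz"]; d["T"]=T
    return d
def cloud(d):
    v,u=np.mgrid[:480,:640]; z=d["depth"]
    P=np.stack([(u-d["cx"])*z/d["fx"],(v-d["cy"])*z/d["fy"],z],-1)
    return P@d["T"][:3,:3].T+d["T"][:3,3]
def at_z(d,row,col,zz):
    q=d["T"][:3,:3]@np.array([(col-d["cx"])/d["fx"],(row-d["cy"])/d["fy"],1]); c=d["T"][:3,3]
    return c+q*(zz-c[2])/q[2]
def save(d,name): cv2.imwrite("pics/"+name,cv2.cvtColor(d["image"],cv2.COLOR_RGB2BGR))
def circ(p):
    A=np.c_[2*p,np.ones(len(p))]; s=np.linalg.lstsq(A,(p**2).sum(1),rcond=None)[0]
    return s[:2],np.sqrt(s[2]+s[0]**2+s[1]**2)
E
python3 - <<'E'
from h import *
print(r.get_state())
for c in("top","scene"):
    d=snap(c); save(d,c+"0.png"); print(c,d["xyz"],d["orientation"],d["fx"]); P=cloud(d)
    for n in("drive","shaft_end","kit_block","key","pulley","dish","heatsink","usb_stick","bottle","wick","fan"):
        b=r.masks_of(c,n)[:1]; p=r.pinpoint(c,n)[:1]
        if b:
            m=b[0]["pixels"]&(d["depth"]>0); q=P[m]
            print(n,round(b[0]["score"],2),np.round(b[0]["box"]),q.min(0).round(3),q.max(0).round(3),np.median(q,0).round(3),p and (np.round(p[0]["position"]),round(p[0]["score"],2)))
        else: print(n,b,p)
E
```

```text
pics
{'time_s': 0.0, 'joints': array([ 1.25203685e+00,  4.23810350e-01,  1.63068155e+00,  1.59734894e-05,
        1.08861835e+00, -1.89692319e-02]), 'joint_vel': array([-1.97210036e-04, -1.07819580e-03, -5.29925877e-04,  2.54626123e-04,
        1.57025918e-03,  7.53995202e-05]), 'effort': array([ 1.16227246e-03, -5.44638097e+01, -2.73658293e+01,  6.44092332e-02,
        2.29505904e-02, -1.39464432e-04]), 'position': array([0.18435305, 0.59660924, 0.22192406]), 'tool_rot': array([-4.69119167e-01, -3.10609659e+00,  2.34600235e-03]), 'ft_force': array([-1.07683483,  0.29676322, -0.52718517]), 'ft_torque': array([0.02182411, 0.0934352 , 0.04168209]), 'grip_force': 0.0, 'width': 0.08774292476788395}
top [ 0.39427555 -0.06943912  1.34112097] [-2.14176346  2.17165807 -0.099732  ] 551.4128172335891
drive [] [{'position': [288.5, 210.3], 'score': 0.83}]
shaft_end 0.83 [192. 290.  91.  47.] [ 0.369  0.133 -0.004] [0.486 0.335 0.096] [0.432 0.206 0.041] (array([290., 199.]), 0.75)
kit_block 0.69 [360. 282.  34.  31.] [ 0.408 -0.204 -0.002] [ 0.472 -0.122  0.055] [ 0.441 -0.163  0.024] (array([2
[... 1661 characters left out ...]
69 [370. 295.  33.  26.] [ 0.532 -0.225 -0.002] [ 0.622 -0.134  0.019] [ 0.572 -0.184  0.007] (array([300., 369.]), 0.74)
heatsink 0.72 [397. 321.  22.  16.] [ 0.545 -0.293 -0.002] [ 0.597 -0.244  0.017] [ 0.562 -0.275  0.011] (array([290., 269.]), 0.78)
usb_stick [] [{'position': [278.1, 250.7], 'score': 0.57}]
bottle 0.92 [454. 302.  35.  68.] [ 0.602 -0.379 -0.001] [ 0.777 -0.23   0.125] [ 0.618 -0.358  0.073] (array([327., 453.]), 0.91)
wick 0.74 [398. 319.  21.  21.] [ 0.546 -0.293 -0.001] [ 0.596 -0.256  0.017] [ 0.562 -0.276  0.012] (array([325., 396.]), 0.6)
fan 0.57 [349. 275.  21.  17.] [ 0.558 -0.139 -0.003] [ 0.611 -0.077  0.013] [ 0.583 -0.113  0.008] (array([276., 348.]), 0.84)
```

```bash
cat >> h.py <<'E'
def togo(x,y,z,yaw=None):
    """tool-axis displacement to a world TCP target; yaw=world angle of tool x"""
    s=r.get_state(); M=R.from_rotvec(s["tool_rot"]).as_matrix()
    print("t",round(s["time_s"],2),"pos",s["position"].round(4),"yaw tool x",round(np.arctan2(M[1,0],M[0,0]),4),"tilt",M[:2,2].round(4),"j",s["joints"].round(2),"w",round(s["width"],4),"F",s["ft_force"].round(1))
    print("d tool",(M.T@(np.array([x,y,z])-s["position"])).round(4))
    if yaw is not None:
        print("turn",[round((-(yaw+k*np.pi-np.arctan2(M[1,0],M[0,0]))+np.pi)%(2*np.pi)-np.pi,4) for k in(0,1)])
E
python3 - <<'E'
from h import *
d=snap("wrist");print(np.array(d["tool_from_camera"]).round(3),d["fx"])
togo(.43,.19,.30)
im=cv2.imread("pics/top0.png")[170:330,130:470]
cv2.imwrite("pics/topc.png",cv2.resize(im,None,fx=2.3,fy=2.3,interpolation=cv2.INTER_CUBIC))
E
```

```text
[[-0.001 -0.956 -0.294  0.081]
 [ 1.    -0.001 -0.    -0.001]
 [ 0.    -0.294  0.956 -0.162]
 [ 0.     0.     0.     1.   ]] 369.2773322974064
t 2.35 pos [0.1846 0.5971 0.2227] yaw tool x 2.8418 tilt [0. 0.] j [ 1.25  0.42  1.63 -0.    1.09 -0.02] w 0.0883 F [ 0.4 -0.6  0.8]
d tool [-0.3547 -0.3165 -0.0773]
```

View pics/topc.png

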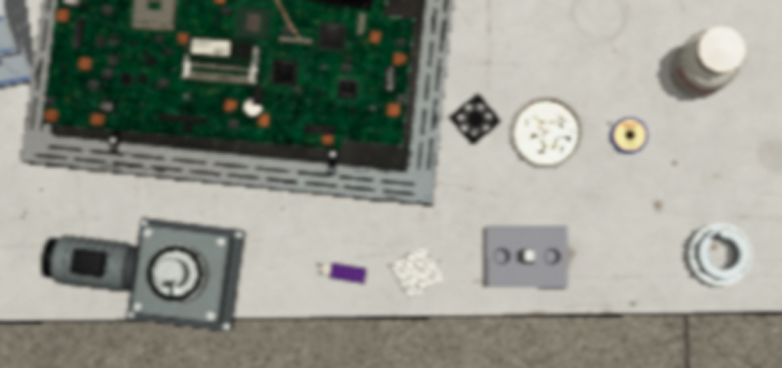

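```bash
echo '[[[-0.0296, -0.0264, -0.007, 0], [-0.0296, -0.0264, -0.007, 0], [-0.0296, -0.0264, -0.007, 0], [-0.0296, -0.0264, -0.007, 0], [-0.0296, -0.0264, -0.007, 0], [-0.0296, -0.0264, -0.007, 0], [-0.0296, -0.0264, -0.007, 0], [-0.0296, -0.0264, -0.007, 0], [-0.0296, -0.0264, -0.007, 0], [-0.0296, -0.0264, -0.007, 0], [-0.0296, -0.0264, -0.007, 0], [-0.0296, -0.0264, 0, 0]]]' | python3 -m inch
echo '[[[0, 0, 0, -0.1], [0, 0, 0, -0.1], [0, 0, 0, -0.1], [0, 0, 0, 0], [0, 0, 0, 0]]]' | python3 -m inch
python3 - <<'E'
from h import *
d=snap("wrist"); save(d,"w1.png"); P=cloud(d); np.savez("w1.npz",P=P,T=d["T"])
p=r.pinpoint("wrist","shaft_end")[:1]; print(p)
if p: print(at_z(d,*p[0]["position"],.09))
m=(abs(P[...,2]-.09)<.004)&(d["depth"]>0); q=P[m][:,:2]; print(m.sum(),q.min(0),q.max(0))
togo(.43,.19,.30,np.pi)
E
```

```text
time_s: 3.35
position: [0.4317, 0.188, 0.3013]
tool_rot: [0.469, 3.104, 0.002]
ft_force: [0.5, 0.6, 0.6]
width: 0.0878
grip_force: 0.0
time_s: 3.77
position: [0.4303, 0.1895, 0.2997]
tool_rot: [0.005, 3.141, 0.0]
ft_force: [0.5, -0.3, -0.2]
width: 0.0878
grip_force: 0.0
[{'position': [202.8, 330.5], 'score': 0.72}]
[0.42762107 0.19564168 0.09      ]
1243 [0.41187447 0.01844738] [0.79340156 0.38083493]
t 3.87 pos [0.4303 0.1897 0.2997] yaw tool x 3.1395 tilt [0.0001 0.0001] j [ 0.39  0.1   1.88  0.    1.16 -1.18] w 0.0878 F [0.6 0.5 0.6]
d tool [ 0.0003  0.0003 -0.0003]
turn [np.float64(-0.0021), np.float64(3.1395)]
```

View pics/w1.png

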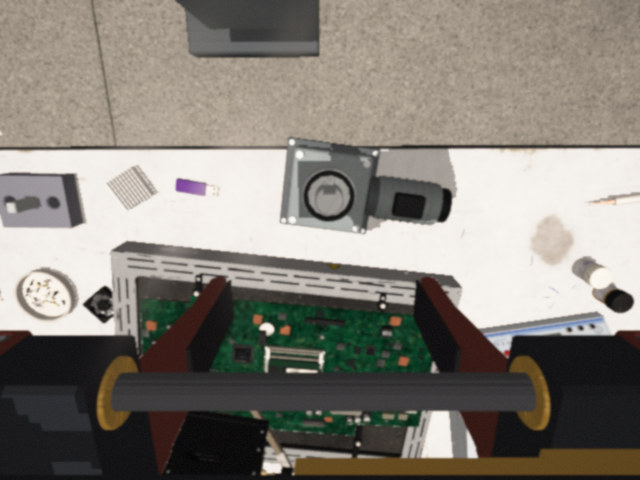

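Run:
```python
import numpy as np,cv2
z=np.load("w1.npz");P=z["P"]
reg=P[240:330,120:440]; print("pc zmax",np.percentile(reg[...,2],[50,95,99]))
sh=P[140:250,275:385].reshape(-1,3)
for lo,hi in((.085,.095),(.055,.07),(.033,.043)):
    q=sh[(sh[:,2]>lo)&(sh[:,2]<hi)]; print(lo,len(q),q.mean(0).round(4),q.min(0).round(4),q.max(0).round(4))
im=cv2.imread("pics/w1.png")[150:240,280:380]; cv2.imwrite("pics/w1c.png",cv2.resize(im,None,fx=6,fy=6,interpolation=cv2.INTER_CUBIC))
```

```text
pc zmax [0.04498357 0.3238561  0.34270238]
0.085 591 [0.4265 0.1944 0.0895] [0.4119 0.1797 0.0862] [0.4399 0.2085 0.0918]
0.055 1507 [0.4228 0.1942 0.0625] [0.3961 0.1647 0.055 ] [0.4554 0.2243 0.0699]
0.033 4036 [0.4208 0.1965 0.0377] [0.3752 0.1436 0.033 ] [0.4769 0.2597 0.0429]
```

View pics/w1c.png

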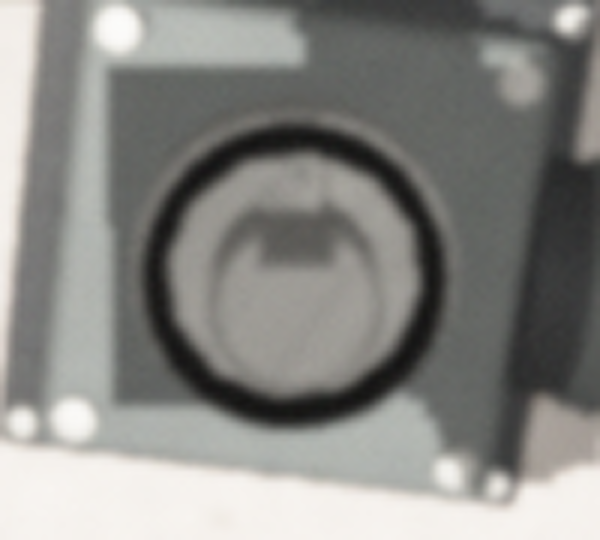

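```bash
echo '[[[-0.004, 0.001, 0.033, 0], [-0.004, 0.001, 0.033, 0], [-0.004, 0.001, 0.033, 0], [-0.003, 0.001, 0.031, 0], [0, 0, 0, 0], [0, 0, 0, 0], [0, 0, 0, 0]]]' | python3 -m inch
python3 - <<'E'
from h import *
d=snap("wrist"); save(d,"w2.png"); P=cloud(d); np.savez("w2.npz",P=P,T=d["T"],im=d["image"],k=[d["fx"],d["fy"],d["cx"],d["cy"]])
for n in("shaft_end","seat","slot_floor"):
    p=r.pinpoint("wrist",n)[:1]
    if p: print(n,p,at_z(d,*p[0]["position"],{"shaft_end":.09,"seat":.06,"slot_floor":.038}[n]))
sh=P.reshape(-1,3); sh=sh[np.hypot(sh[:,0]-.4265,sh[:,1]-.194)<.035]
q=sh[(sh[:,2]>.086)&(sh[:,2]<.094)]; print(len(q),q.mean(0),q.min(0),q.max(0))
# rectified views at z=.09 and z=.06, 0.25mm/px, centre (.4265,.194)
Ti=np.linalg.inv(d["T"]); out=[]
g=np.arange(-40,40,.25)/1000
for zz in(.09,.066,.06):
    X,Y=np.meshgrid(.4265-g,.194+g,indexing="ij") # rows: x decreasing downward
    W=np.stack([X,Y,np.full_like(X,zz)],-1)@Ti[:3,:3].T+Ti[:3,3]
    u=(d["fx"]*W[...,0]/W[...,2]+d["cx"]).astype(np.float32); v=(d["fy"]*W[...,1]/W[...,2]+d["cy"]).astype(np.float32)
    o=cv2.remap(cv2.cvtColor(d["image"],cv2.COLOR_RGB2BGR),u,v,cv2.INTER_CUBIC)
    o=cv2.resize(o,(400,400)); cv2.line(o,(200,0),(200,400),(0,0,255),1);cv2.line(o,(0,200),(400,200),(0,0,255),1); cv2.circle(o,(200,200),int(75 if zz>.08 else (140 if zz>.062 else 150)),(0,255,0),1); out.append(o)
cv2.imwrite("pics/w2r.png",np.hstack(out[:2]))
togo(.4265,.194,.17)
E
```

```text
time_s: 4.45
position: [0.4459, 0.194, 0.171]
tool_rot: [0.0, 3.14, 0.001]
ft_force: [0.6, 1.2, 0.8]
width: 0.0878
grip_force: 0.0
shaft_end [{'position': [218.1, 324.9], 'score': 0.83}] [0.42664351 0.19384792 0.09      ]
seat [{'position': [209.9, 325.4], 'score': 0.82}] [0.42792084 0.19438661 0.06      ]
slot_floor [{'position': [201.8, 324.7], 'score': 0.87}] [0.42629497 0.19396324 0.038     ]
1323 [0.42646327 0.19428161 0.0894961 ] [0.41246713 0.17949813 0.08602088] [0.44068267 0.20898686 0.09146966]
t 4.65 pos [0.4463 0.194  0.1715] yaw tool x -3.1415 tilt [0.0031 0.0012] j [ 0.39  0.29  1.97 -0.    0.87 -1.19] w 0.0876 F [-0.2 -0.8  0.3]
d tool [0.0198 0.     0.0014]
```

View pics/w2r.png

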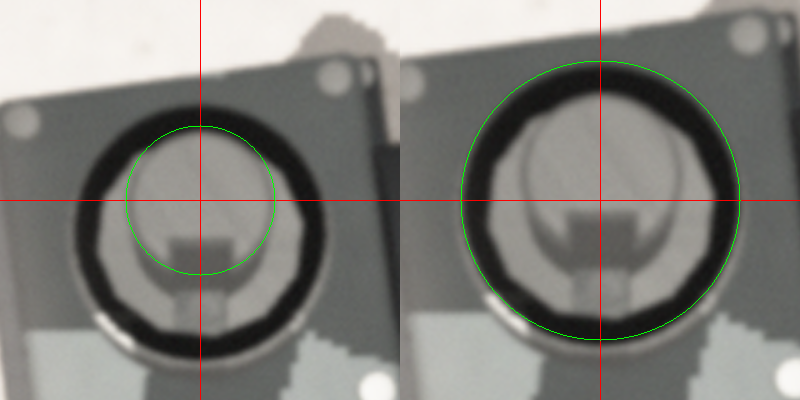

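```bash
echo '[[[0, -0.04, 0, 0], [0, -0.04, 0, 0], [0, -0.04, 0, 0], [0, -0.04, 0, 0], [0, -0.04, 0, 0], [0, -0.04, 0, 0], [0, -0.04, 0, 0], [0, -0.04, 0, 0], [-0.014, -0.035, 0.03, 0], [0, 0, 0, 0], [0, 0, 0, 0], [0, 0, 0, 0]]]' | python3 -m inch
python3 - <<'E'
from h import *
d=snap("wrist"); save(d,"w3.png"); P=cloud(d)
for n,z in(("key",.006),("kit_block",0)):
    p=r.pinpoint("wrist",n)[:1]; 
    if p: print(n,p,at_z(d,*p[0]["position"],z))
q=P[(abs(P[...,2]-.055)<.004)]; q=q[np.hypot(q[:,0]-.441,q[:,1]+.163)<.03]; print(len(q),q.mean(0),q.min(0),q.max(0))
m=(abs(P[...,2]-.024)<.004)&(np.hypot(P[...,0]-.441,P[...,1]+.163)<.06); q=P[m][:,:2].astype(np.float32); rc=cv2.minAreaRect(q*1000); print(rc)
def rect(cx,cy,zz,half=40):
    Ti=np.linalg.inv(d["T"]); g=np.arange(-half,half,half/200)/1000
    X,Y=np.meshgrid(cx+g,cy+g,indexing="ij")
    W=np.stack([X,Y,np.full_like(X,zz)],-1)@Ti[:3,:3].T+Ti[:3,3]
    u=(d["fx"]*W[...,0]/W[...,2]+d["cx"]).astype(np.float32); v=(d["fy"]*W[...,1]/W[...,2]+d["cy"]).astype(np.float32)
    return cv2.remap(cv2.cvtColor(d["image"],cv2.COLOR_RGB2BGR),u,v,cv2.INTER_CUBIC)
o=np.hstack([rect(.441,-.163,.055,20),rect(.441,-.163,.024,50)])
for c in(200,600): cv2.line(o,(c,0),(c,400),(0,0,255),1)
cv2.line(o,(0,200),(800,200),(0,0,255),1)
cv2.imwrite("pics/w3r.png",o)
togo(.441,-.163,.14)
E
```

```text
time_s: 5.65
position: [0.4574, -0.1566, 0.1443]
tool_rot: [0.001, 3.141, 0.0]
ft_force: [-1.0, 0.8, 0.4]
width: 0.0877
grip_force: 0.0
key [{'position': [204.1, 319.6], 'score': 0.9}] [ 0.44068489 -0.16092584  0.006     ]
kit_block [{'position': [201.9, 316.1], 'score': 0.55}] [ 0.44007852 -0.16392674  0.        ]
254 [ 0.43926404 -0.16381684  0.05434757] [ 0.43351125 -0.16875583  0.05101557] [ 0.44560979 -0.1587978   0.05635281]
((439.9508972167969, -163.79901123046875), (84.25082397460938, 64.42556762695312), 88.94709777832031)
t 5.8 pos [ 0.4578 -0.1558  0.1447] yaw tool x -3.1399 tilt [ 0.0014 -0.0005] j [-0.35  0.33  2.    0.    0.81 -1.93] w 0.0882 F [-0.2  0.5 -0.5]
d tool [ 0.0168 -0.0072  0.0047]
```

View pics/w3r.png

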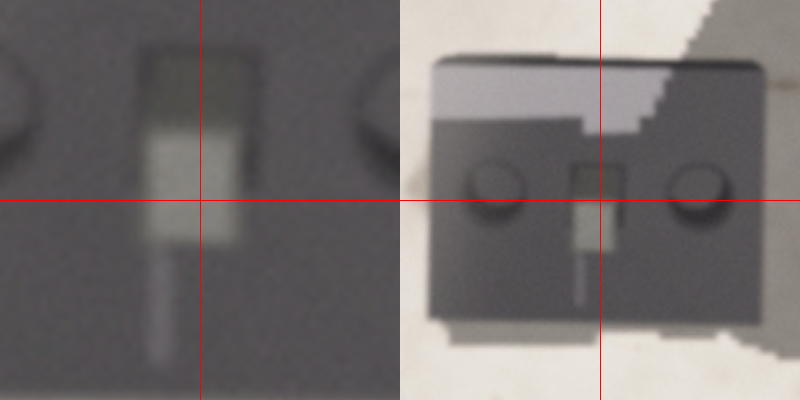

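```bash
echo '[[[0.015, -0.004, 0.02, 0], [0.0153, -0.004, 0.03, 0], [0, 0, 0.03, 0], [0, 0, 0.02, 0], [0, 0, 0.0127, 0], [0, 0, 0, 0], [0, 0, 0, 0], [0, 0, 0, 0]]]' | python3 -m inch .03
python3 - <<'E'
from h import *
togo(.428,-.1638,.032,np.pi)
E
```

```text
time_s: 6.47
position: [0.428, -0.1645, 0.0321]
tool_rot: [-0.002, 3.14, -0.001]
ft_force: [0.3, -0.8, -0.1]
width: 0.0378
grip_force: 0.0
t 6.47 pos [ 0.428  -0.1645  0.0321] yaw tool x -3.1403 tilt [ 0.0015 -0.0006] j [-0.39  0.52  2.09  0.    0.52 -1.96] w 0.0378 F [ 0.3 -0.8 -0.1]
d tool [0.     0.0007 0.0001]
turn [np.float64(0.0013), np.float64(-3.1403)]
```

```bash
echo '[[[0, 0, 0, 0], [0, 0, 0, 0], [0, 0, 0, 0], [0, 0, 0, 0], [0, 0, 0, 0], [0, 0, 0, 0], [0, 0, 0, 0], [0, 0, 0, 0]]]' | python3 -m inch 0
echo '[[[0, 0, -0.02, 0], [0, 0, -0.03, 0], [0, 0, -0.03, 0], [0, 0, -0.02, 0], [0, 0, 0, 0], [0, 0, 0, 0], [0, 0, 0, 0]]]' | python3 -m inch
python3 - <<'E'
from h import *
ps=[]
d=snap("wrist"); save(d,"w4.png"); P=cloud(d); np.savez("w4.npz",P=P,T=d["T"],dep=d["depth"])
s=r.get_state(); M=R.from_rotvec(s["tool_rot"]).as_matrix()
Q=(P-s["position"])@M   # tool coords
m=(abs(Q[...,1])<.012)&(abs(Q[...,0]+.0115)<.02)&(Q[...,2]>-.03)&(Q[...,2]<.04)&(d["depth"]>0)
q=Q[m]; print(len(q)); print(q.min(0),q.max(0),np.median(q,0))
ys,xs=np.where(m); print(ys.min(),ys.max(),xs.min(),xs.max())
cv2.imwrite("pics/w4c.png",cv2.resize(cv2.imread("pics/w4.png")[180:400,210:430],None,fx=2.7,fy=2.7,interpolation=cv2.INTER_CUBIC))
togo(.428,.194,.17,np.pi)
E
```

```text
time_s: 7.13
position: [0.4273, -0.164, 0.0315]
tool_rot: [0.0, 3.141, 0.001]
ft_force: [1.5, 7.6, 5.8]
width: 0.0093
grip_force: 29.9
time_s: 7.72
position: [0.4267, -0.1645, 0.1304]
tool_rot: [0.0, -3.141, -0.0]
ft_force: [-0.3, 0.4, -0.7]
width: 0.0094
grip_force: 29.9
1568
[-0.01837109 -0.00795811 -0.02998093] [0.00847998 0.00507863 0.02509465] [-0.00688104 -0.00123691 -0.01497419]
287 358 308 339
t 7.77 pos [ 0.4264 -0.1644  0.13  ] yaw tool x -3.1414 tilt [-0.0018  0.0007] j [-0.39  0.33  2.06 -0.    0.76 -1.96] w 0.0094 F [ 0.4 -0.7 -0.1]
d tool [-0.0016  0.3584 -0.0397]
turn [np.float64(0.0001), np.float64(-3.1414)]
```

View pics/w4c.png

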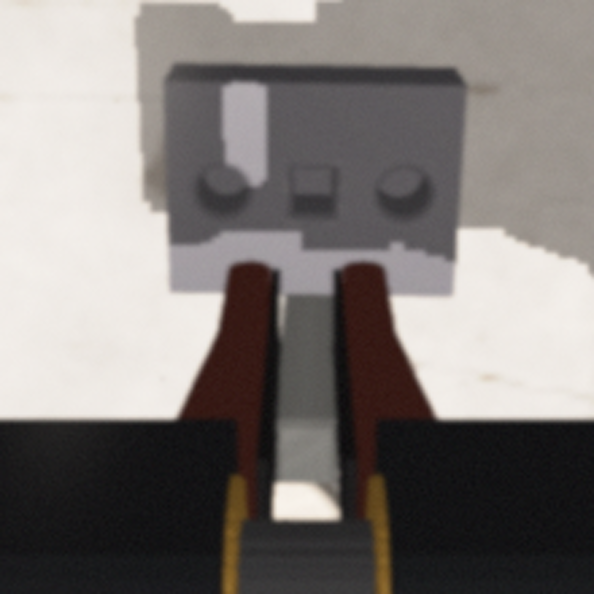

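Run:
```python
from h import *
z=np.load("w4.npz");P=z["P"];T=z["T"]
s=r.get_state(); 
tc=np.array(r.snapshot("wrist")["tool_from_camera"])
Q=(P-T[:3,3])@T[:3,:3]@tc[:3,:3].T+tc[:3,3]
m=(z["dep"]>0)&(abs(Q[...,0]+.0115)<.025)&(abs(Q[...,1])<.02)&(Q[...,2]>-.035)&(Q[...,2]<.03)
# key width edges per row in colour
im=cv2.imread("pics/w4.png"); g=cv2.cvtColor(im,cv2.COLOR_BGR2GRAY)
for v in(295,305,315,325,333,340,345,350,355): print(v,g[v,292:352:2].tolist())
for zz in np.arange(-.03,.03,.005):
    k=m&(abs(Q[...,2]-zz)<.0025)&(abs(Q[...,1]+.001)<.003); q=Q[k]
    if len(q): print(round(zz,3),len(q),np.percentile(q[:,0],[5,50,95]).round(4))
```

```text
295 [110, 34, 32, 32, 33, 32, 32, 35, 30, 21, 65, 142, 99, 84, 86, 89, 89, 88, 87, 85, 73, 31, 19, 31, 34, 35, 32, 31, 36, 34]
305 [35, 33, 33, 34, 34, 35, 33, 34, 25, 18, 34, 81, 86, 88, 86, 89, 90, 89, 85, 87, 74, 32, 20, 23, 31, 31, 34, 32, 30, 34]
315 [30, 34, 35, 36, 33, 33, 33, 35, 20, 16, 29, 73, 86, 85, 87, 89, 87, 86, 87, 86, 75, 29, 14, 20, 30, 31, 30, 32, 30, 32]
325 [32, 33, 30, 34, 33, 32, 31, 26, 15, 18, 39, 78, 85, 88, 87, 89, 88, 88, 86, 85, 80, 46, 19, 16, 26, 31, 34, 35, 33, 34]
333 [30, 30, 31, 31, 33, 32, 33, 24, 20, 19, 49, 81, 85, 88, 90, 93, 90, 90, 85, 88, 84, 55, 21, 18, 24, 32, 35, 32, 34, 30]
340 [20, 15, 19, 29, 33, 34, 30, 19, 13, 18, 66, 124, 135, 135, 132, 132, 129, 129, 128, 127, 117, 71, 20, 19, 22, 30, 33, 29, 27, 19]
345 [22, 19, 21, 25, 33, 32, 29, 19, 16, 17, 76, 125, 130, 129, 127, 129, 129, 133, 132, 128, 118, 79, 22, 19, 15, 27, 34, 34, 29, 17]
350 [19, 18, 19, 28, 32, 32, 30, 27, 26, 24, 77, 121, 129, 131, 133, 130, 130, 128, 129, 129, 119, 89, 33, 23, 25, 29, 32, 30, 27, 22]
355 [18, 23, 34, 40, 35, 33, 33, 29, 27, 27, 81, 120, 129, 126, 128, 126, 127, 129, 126, 126, 121, 109, 51, 27, 32, 31, 31, 35, 39, 38]
-0.025 268 [-0.0167 -0.0117 -0.0071]
-0.02 136 [-0.0163 -0.0067 -0.006 ]
-0.015 77 [-0.007  -0.0065 -0.0059]
-0.01 70 [-0.0069 -0.0064 -0.0059]
-0.005 71 [-0.007  -0.0065 -0.0059]
0.0 62 [-0.007  -0.0065 -0.0061]
0.005 54 [-0.0069 -0.0064 -0.006 ]
0.01 48 [-0.0069 -0.0065 -0.006 ]
0.015 47 [-0.007  -0.0065 -0.006 ]
0.02 45 [-0.0069 -0.0065 -0.0061]
0.025 20 [-0.0069 -0.0066 -0.0062]
```

```bash
echo '[[[0.003, 0.0398, -0.001, 0], [0.003, 0.0398, -0.001, 0], [0.003, 0.0398, -0.001, 0], [0.003, 0.0398, -0.001, 0], [0.003, 0.0398, -0.001, 0], [0.003, 0.0398, -0.001, 0], [0.003, 0.0398, 0, 0], [0.003, 0.0398, 0, 0], [0.0035, 0.04, 0, 0], [0, 0, 0, 0], [0, 0, 0, 0], [0, 0, 0, 0]]]' | python3 -m inch
python3 - <<'E'
from h import *
d=snap("wrist"); save(d,"w5.png"); P=cloud(d); print(d["cx"],d["cy"])
np.savez("w5.npz",P=P,T=d["T"],dep=d["depth"])
cv2.imwrite("pics/w5c.png",cv2.resize(cv2.imread("pics/w5.png")[200:380,220:420],None,fx=3.3,fy=3.3,interpolation=cv2.INTER_CUBIC))
togo(.3989,.1939,.135,np.pi)
E
```

```text
time_s: 8.82
position: [0.3987, 0.1933, 0.136]
tool_rot: [0.002, -3.139, 0.002]
ft_force: [-0.4, -0.6, -0.2]
width: 0.0097
grip_force: 29.9
323.09564688178835 236.32808688309726
t 8.87 pos [0.399  0.1927 0.1362] yaw tool x 3.1414 tilt [-0.002  -0.0011] j [ 0.42  0.3   2.08 -0.    0.76 -1.15] w 0.0097 F [ 0.6 -0.1  0.1]
d tool [0.0001 0.0012 0.0012]
turn [np.float64(-0.0001), np.float64(3.1414)]
```

View pics/w5c.png

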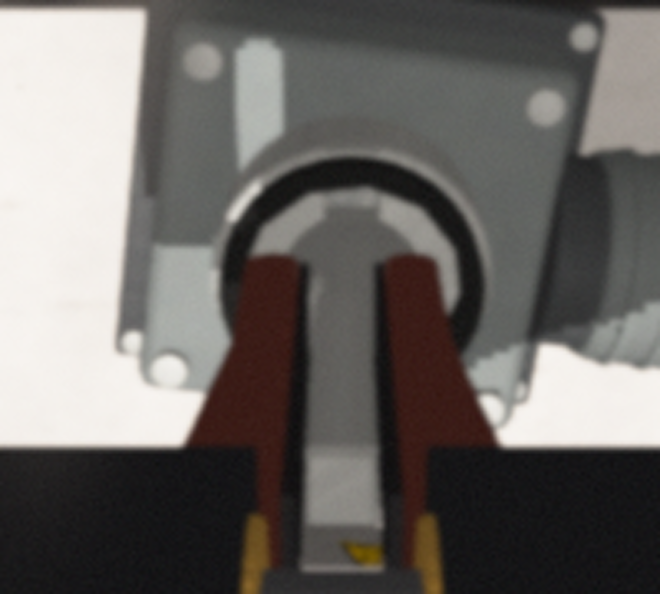

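```bash
echo '[[[0, 0.0023, 0.005, 0], [0, 0, 0.01, 0], [0, 0, 0, 0], [0, 0, 0, 0], [0, 0, 0, 0]]]' | python3 -m inch
python3 - <<'E'
from h import *
d=snap("wrist"); save(d,"w6.png"); P=cloud(d)
cv2.imwrite("pics/w6c.png",cv2.resize(cv2.imread("pics/w6.png")[215:345,245:405],None,fx=5,fy=4.6,interpolation=cv2.INTER_CUBIC))
g=cv2.cvtColor(cv2.imread("pics/w6.png"),cv2.COLOR_BGR2GRAY)
for v in(250,254,258,262,266,270,274,280,320,342): print(v,g[v,284:364:2].tolist())
z=np.load("w2.npz"); im=cv2.cvtColor(z["im"],cv2.COLOR_RGB2GRAY); print("w2",z["k"])
for v in range(170,240,5): print(v,im[v,285:371:2].tolist())
togo(.3989,.1953,.135,np.pi)
E
```

```text
time_s: 9.28
position: [0.3996, 0.1954, 0.1217]
tool_rot: [-0.001, -3.141, 0.001]
ft_force: [-0.1, -0.3, -0.1]
width: 0.0095
grip_force: 29.9
250 [140, 176, 179, 178, 173, 146, 110, 99, 93, 92, 89, 90, 91, 95, 104, 105, 100, 104, 106, 105, 108, 105, 106, 104, 106, 110, 106, 100, 97, 95, 94, 93, 91, 91, 91, 99, 100, 101, 100, 99]
254 [139, 173, 176, 150, 104, 97, 93, 94, 99, 110, 120, 120, 116, 106, 78, 52, 43, 33, 29, 25, 25, 28, 28, 38, 56, 73, 97, 121, 130, 128, 121, 107, 98, 91, 88, 90, 95, 100, 102, 101]
258 [98, 103, 112, 101, 97, 111, 117, 126, 116, 78, 42, 23, 20, 22, 22, 22, 21, 21, 24, 19, 21, 21, 23, 21, 22, 22, 23, 24, 22, 31, 71, 114, 134, 125, 108, 95, 92, 91, 96, 100]
262 [96, 100, 104, 140, 200, 190, 82, 32, 23, 22, 21, 24, 23, 24, 24, 25, 30, 34, 40, 44, 53, 58, 67, 50, 34, 27, 19, 23, 23, 23, 20, 23, 24, 65, 118, 127, 110, 96, 93, 95]
266 [99, 134, 196, 211, 112, 31, 22, 26, 24, 24, 27, 54, 108, 131, 138, 130, 128, 138, 143, 145, 144, 147, 144, 134, 134, 136, 120, 89, 52, 35, 27, 21, 25, 22, 21, 45, 105, 130, 106, 97]
270 [161, 212, 159, 50, 33, 24, 21, 27, 48, 91, 1
[... 3275 characters left out ...]
 154, 156, 152, 147, 136, 133, 140, 94, 29, 24, 24, 41, 88, 102, 100, 99, 99, 100]
230 [102, 99, 101, 98, 97, 68, 32, 25, 23, 24, 67, 118, 127, 136, 149, 149, 151, 150, 147, 149, 150, 155, 154, 153, 154, 151, 147, 137, 112, 77, 36, 26, 22, 22, 32, 72, 100, 102, 101, 103, 102, 101, 99]
235 [99, 98, 98, 98, 98, 97, 97, 81, 46, 27, 24, 24, 21, 24, 37, 74, 103, 123, 136, 142, 148, 146, 142, 132, 112, 79, 48, 26, 21, 19, 22, 27, 43, 80, 99, 102, 103, 104, 101, 102, 103, 102, 101]
t 9.33 pos [0.3997 0.1956 0.122 ] yaw tool x 3.141 tilt [-0.0002 -0.0001] j [ 0.43  0.33  2.09 -0.    0.73 -1.14] w 0.0091 F [-0.3  0.2 -0.2]
d tool [ 0.0009 -0.0003 -0.013 ]
turn [np.float64(-0.0006), np.float64(3.141)]
```

View pics/w6c.png

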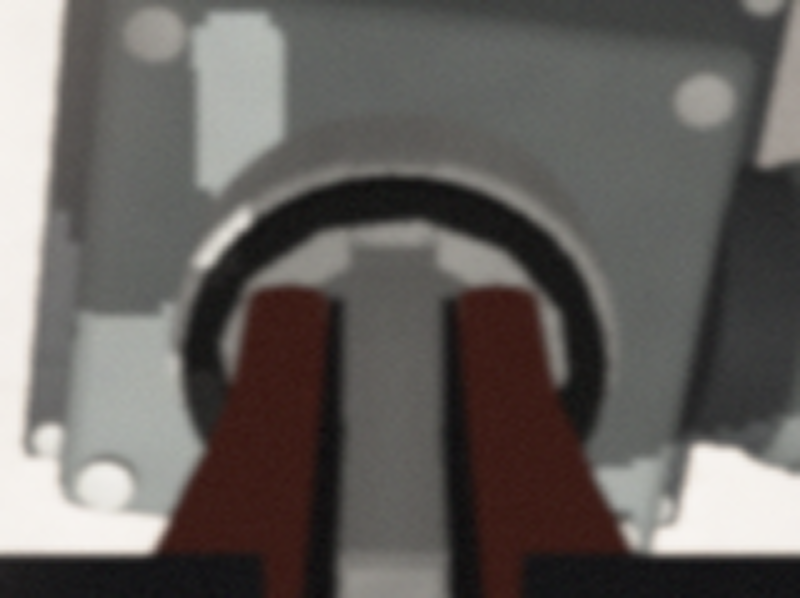

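```bash
echo '[[[0.0003, 0.0002, 0.003, 0], [0, 0, 0.003, 0], [0, 0, 0.003, 0], [0, 0, 0.002, 0], [0, 0, 0, 0]]]' | python3 -m inch; echo '[[[0, 0, 0.002, 0], [0, 0, 0.002, 0], [0, 0, 0.002, 0], [0, 0, 0.002, 0], [0, 0, 0, 0]]]' | python3 -m inch
```

```text
time_s: 9.75
position: [0.399, 0.196, 0.1105]
tool_rot: [0.001, -3.141, 0.001]
ft_force: [0.2, -0.6, -0.8]
width: 0.0095
grip_force: 29.9
time_s: 10.17
position: [0.3992, 0.1961, 0.1026]
tool_rot: [0.0, -3.141, 0.0]
ft_force: [0.3, -2.0, -1.8]
width: 0.0097
grip_force: 29.9
```

```bash
echo '[[[0, -0.0002, 0.002, 0], [0, 0, 0.002, 0], [0, 0, 0.003, 0], [0, 0, 0.003, 0], [0, 0, 0.003, 0], [0, 0, 0, 0]]]' | python3 -m inch; echo '[[[0, 0, 0.0015, 0], [0, 0, 0.0015, 0], [0, 0, 0.0015, 0], [0, 0, 0.001, 0], [0, 0, 0, 0]]]' | python3 -m inch
```

```text
time_s: 10.67
position: [0.3991, 0.1959, 0.0894]
tool_rot: [0.0, -3.141, 0.0]
ft_force: [0.2, -1.0, -1.5]
width: 0.009
grip_force: 29.9
time_s: 11.08
position: [0.3993, 0.196, 0.0843]
tool_rot: [0.0, -3.141, 0.0]
ft_force: [-0.6, -0.6, -1.4]
width: 0.0096
grip_force: 29.9
```

```bash
echo '[[[0, 0, 0.002, 0], [0, 0, 0.002, 0], [0, 0, 0.002, 0], [0, 0, 0, 0]]]' | python3 -m inch; echo '[[[0, 0, 0.002, 0], [0, 0, 0.002, 0], [0, 0, 0.002, 0], [0, 0, 0.002, 0], [0, 0, 0, 0]]]' | python3 -m inch
```

```text
time_s: 11.42
position: [0.3992, 0.1959, 0.0782]
tool_rot: [0.0, -3.141, 0.0]
ft_force: [0.3, -0.6, -1.2]
width: 0.0096
grip_force: 29.9
time_s: 11.83
position: [0.3993, 0.196, 0.0702]
tool_rot: [0.0, -3.141, 0.0]
ft_force: [0.0, -1.0, -0.8]
width: 0.009
grip_force: 29.9
```

Deep in the pocket; release and check the key height.

```bash
echo '[[[0, 0, 0, 0], [0, 0, 0, 0], [0, 0, 0, 0], [0, 0, 0, 0], [0, 0, 0, 0]]]' | python3 -m inch .03; echo '[[[0, 0, -0.02, 0], [0, 0, -0.03, 0], [0, 0, -0.03, 0], [-0.02, 0, -0.02, 0], [-0.02, 0, 0, 0], [0, 0, 0, 0], [0, 0, 0, 0]]]' | python3 -m inch .088
python3 - <<'E'
from h import *
d=snap("wrist"); save(d,"w7.png"); P=cloud(d)
m=(np.hypot(P[...,0]-.4264,P[...,1]-.1943)<.03)&(P[...,2]>.0)&(P[...,2]<.1)
k=m&(abs(P[...,0]-.408)<.004)&(abs(P[...,1]-.1943)<.003); print("key top z",len(P[k]),np.percentile(P[k][:,2],[10,50,90]))
k=m&(P[...,2]>.084); q=P[k]; print(q.mean(0),q.min(0),q.max(0),"shaft top z",np.percentile(P[m&(P[...,0]>.424)&(P[...,2]>.085)][:,2],[10,50,90]))
cv2.imwrite("pics/w7c.png",cv2.resize(cv2.imread("pics/w7.png")[150:270,240:400],None,fx=4,fy=4,interpolation=cv2.INTER_CUBIC))
togo(.44,-.361,.17,np.pi)
E
```

```text
time_s: 12.25
position: [0.3995, 0.1961, 0.0706]
tool_rot: [-0.0, 3.141, 0.0]
ft_force: [-0.2, -0.1, -0.2]
width: 0.0297
grip_force: 0.0
time_s: 12.83
position: [0.4396, 0.1959, 0.1706]
tool_rot: [0.001, 3.141, 0.0]
ft_force: [0.0, -0.0, -0.4]
width: 0.073
grip_force: 0.0
key top z 159 [0.06126544 0.08597028 0.0873941 ]
[0.4237691  0.19427321 0.08892121] [0.40527731 0.17919785 0.08405794] [0.44092748 0.20891399 0.09187038] shaft top z [0.08856089 0.08963928 0.09051991]
t 12.88 pos [0.4384 0.1956 0.17  ] yaw tool x 3.1413 tilt [-0.0015 -0.0005] j [ 0.39  0.29  1.98  0.    0.87 -1.18] w 0.0774 F [-0.6 -0.1 -0.7]
d tool [-1.700e-03 -5.566e-01  3.000e-04]
turn [np.float64(-0.0003), np.float64(3.1413)]
```

View pics/w7c.png

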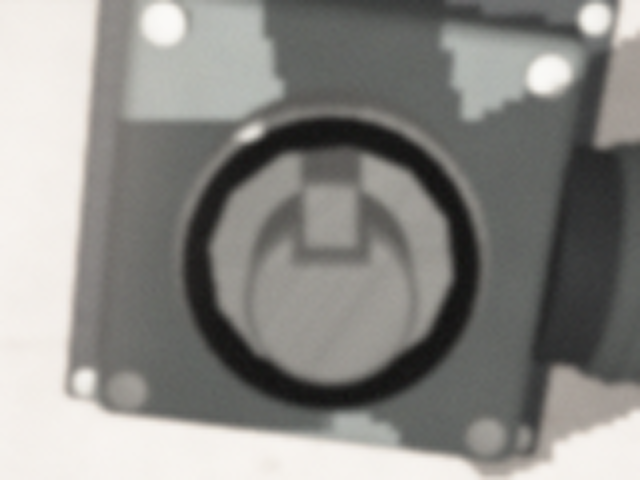

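```bash
echo '[[[0, -0.0405, 0, 0], [0, -0.0405, 0, 0], [0, -0.0405, 0, 0], [0, -0.0405, 0, 0], [0, -0.0405, 0, 0], [0, -0.0405, 0, 0], [0, -0.0405, 0, 0], [0, -0.0405, 0, 0], [0, -0.0405, 0, 0], [0, -0.0405, 0, 0], [0, -0.0405, 0, 0], [0, -0.0405, 0, 0]]]' | python3 -m inch .088
echo '[[[-0.008, -0.03, 0.01, 0], [-0.008, -0.03, 0.02, 0], [0, -0.012, 0.01, 0], [0, 0, 0, 0], [0, 0, 0, 0], [0, 0, 0, 0]]]' | python3 -m inch
python3 - <<'E'
from h import *
d=snap("wrist"); save(d,"w8.png"); P=cloud(d); np.savez("w8.npz",P=P,T=d["T"])
p=r.pinpoint("wrist","pulley")[:1]; print(p); 
if p: print(at_z(d,*p[0]["position"],0))
m=(np.hypot(P[...,0]-.44,P[...,1]+.361)<.05)&(abs(P[...,2]-.038)<.003); q=P[m][:,:2]
c=q.mean(0)
for i in range(3):
    from scipy.spatial import ConvexHull
    h=q[ConvexHull(q).vertices]; c,rad=circ(h.astype(float)); 
    break
print("boss",len(q),c,rad,q.min(0),q.max(0))
# angular min radius of boss-top points -> bore & keyway
rel=q-c; a=np.arctan2(rel[:,1],rel[:,0]); rr=np.hypot(*rel.T)
for t in np.arange(-180,180,12):
    k=(a>np.radians(t-6))&(a<np.radians(t+6)); print(t,round(np.percentile(rr[k],3)*1000,1) if k.any() else None,end="; ")
Ti=np.linalg.inv(d["T"])
def rect(cx,cy,zz,half=40):
    g=np.arange(-half,half,half/200)/1000
    X,Y=np.meshgrid(cx+g,cy+g,indexing="ij")
    W=np.stack([X,Y,np.full_like(X,zz)],-1)@Ti[:3,:3].T+Ti[:3,3]
    u=(d["fx"]*W[...,0]/W[...,2]+d["cx"]).astype(np.float32); v=(d["fy"]*W[...,1]/W[...,2]+d["cy"]).astype(np.float32)
    return cv2.remap(cv2.cvtColor(d["image"],cv2.COLOR_RGB2BGR),u,v,cv2.INTER_CUBIC)
o=rect(c[0],c[1],.038,40); cv2.line(o,(190,200),(210,200),(0,0,255),1);cv2.line(o,(200,190),(200,210),(0,0,255),1);cv2.circle(o,(200,200),130,(0,255,0),1)
cv2.imwrite("pics/w8r.png",o)
togo(*c,.03,np.pi)
E
```

```text
time_s: 13.88
position: [0.4376, -0.2908, 0.1695]
tool_rot: [0.0, -3.139, -0.003]
ft_force: [0.1, 0.6, -0.5]
width: 0.0877
grip_force: 0.0
time_s: 14.38
position: [0.4547, -0.3601, 0.1303]
tool_rot: [0.001, -3.14, -0.003]
ft_force: [0.9, -0.0, -0.1]
width: 0.0882
grip_force: 0.0
[{'position': [205.9, 319.9], 'score': 0.63}]
[ 0.43748859 -0.36392219  0.        ]
boss 2392 [ 0.43971745 -0.36399311] 0.025897895947184776 [ 0.41376192 -0.38941999] [ 0.46565268 -0.33855335]
-180 16.7; -168 16.7; -156 16.6; -144 16.5; -132 16.8; -120 16.6; -108 16.6; -96 16.1; -84 16.3; -72 16.0; -60 16.3; -48 16.2; -36 16.2; -24 16.3; -12 16.2; 0 16.1; 12 18.7; 24 22.8; 36 23.0; 48 16.4; 60 16.4; 72 16.5; 84 16.8; 96 16.2; 108 16.6; 120 16.3; 132 16.9; 144 16.5; 156 16.7; 168 16.4; t 14.48 pos [ 0.4554 -0.3605  0.1312] yaw tool x -3.14 tilt [-0.      0.0001] j [-0.69  0.48  1.79  0.    0.87 -2.26] w 0.0878 F [-0.3 -1.1 -0.4]
d tool [ 0.0157 -0.0035  0.1012]
turn [np.float64(0.0016), np.float64(-3.14)]
```

View pics/w8r.png

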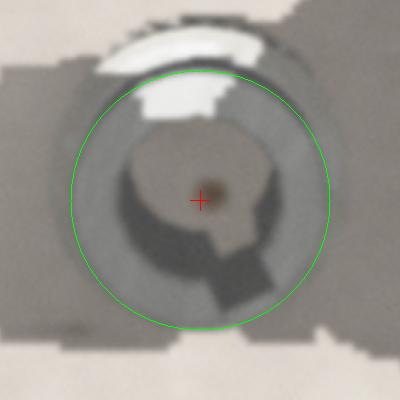

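```bash
echo '[[[0.0153, -0.0027, 0, 0.12], [0, 0, 0, 0.121], [0, 0, 0, 0.121], [0, 0, 0, 0.121], [0, 0, 0, 0.121], [0, 0, 0, 0.121], [0, 0, 0, 0.121], [0, 0, 0, 0.121], [0, 0, 0, 0.121], [0, 0, 0, 0.121], [0, 0, 0, 0.121], [0, 0, 0, 0.121]]]' | python3 -m inch
echo '[[[0, 0, 0, 0.12], [0, 0, 0, 0], [0, 0, 0, 0], [0, 0, 0, 0]]]' | python3 -m inch
cat >> h.py <<'E'
def toolcloud(d):
    tc=np.array(d["tool_from_camera"]); z=d["depth"]; v,u=np.mgrid[:480,:640]
    P=np.stack([(u-d["cx"])*z/d["fx"],(v-d["cy"])*z/d["fy"],z],-1)
    return P@tc[:3,:3].T+tc[:3,3]
from scipy.spatial import ConvexHull
def hullc(q):
    h=q[ConvexHull(q).vertices].astype(float); return circ(h)
E
python3 - <<'E'
from h import *
d=snap("wrist"); Q=toolcloud(d); s=r.get_state(); zt=s["position"][2]-.038
m=(np.hypot(Q[...,0],Q[...,1])<.05)&(abs(Q[...,2]-zt)<.003)&(d["depth"]>0); q=Q[m][:,:2]
print(len(q),hullc(q),q.min(0),q.max(0)); c,_=hullc(q)
rel=q-c; rr=np.hypot(*rel.T)
# keyway: bins of missing points between r=17.5..22
a=np.arctan2(rel[:,1],rel[:,0]); k=(rr>.0175)&(rr<.0215); h,e=np.histogram(np.degrees(a[k]),60,(-180,180)); print(h.tolist())
togo(.4397,-.363,.025,np.pi/2)
E
```

```text
time_s: 15.48
position: [0.4406, -0.3637, 0.1316]
tool_rot: [2.089, 2.345, 0.0]
ft_force: [1.0, 0.4, -1.3]
width: 0.0878
grip_force: 0.0
time_s: 15.82
position: [0.4404, -0.3642, 0.1311]
tool_rot: [2.216, 2.226, 0.0]
ft_force: [-0.1, 0.7, 0.2]
width: 0.0878
grip_force: 0.0
2261 (array([ 7.34512635e-05, -6.44041964e-04]), np.float64(0.025905660890523447)) [-0.02566654 -0.02650505] [0.02608286 0.02521339]
[16, 13, 15, 12, 13, 14, 14, 13, 15, 12, 15, 16, 15, 14, 15, 16, 14, 14, 17, 13, 17, 15, 15, 16, 16, 17, 14, 15, 15, 19, 17, 13, 17, 15, 17, 13, 17, 10, 0, 0, 0, 0, 0, 11, 15, 15, 13, 15, 12, 15, 14, 13, 14, 14, 15, 13, 15, 15, 14, 15]
t 15.87 pos [ 0.4403 -0.3644  0.1309] yaw tool x 1.5743 tilt [ 0.0003 -0.0003] j [-0.71  0.47  1.81 -0.    0.86 -0.72] w 0.0876 F [-0.3 -0.1 -0.6]
d tool [ 0.0014 -0.0007  0.1059]
turn [np.float64(0.0035), np.float64(-3.1381)]
```

```bash
echo '[[[0, 0, 0.025, 0], [0, 0, 0.035, 0], [0, 0, 0.03, 0], [0, 0, 0.016, 0], [0, 0, 0, 0], [0, 0, 0, 0], [0, 0, 0, 0]]]' | python3 -m inch
echo '[[[0, 0, 0, 0], [0, 0, 0, 0], [0, 0, 0, 0], [0, 0, 0, 0], [0, 0, 0, 0], [0, 0, 0, 0], [0, 0, 0, 0], [0, 0, 0, 0]]]' | python3 -m inch 0
python3 -c "
from h import *
togo(.4397,-.363,.025,np.pi/2)"
```

```text
time_s: 16.45
position: [0.4408, -0.3652, 0.0255]
tool_rot: [2.219, 2.221, 0.0]
ft_force: [-0.1, -0.0, -0.0]
width: 0.0877
grip_force: 0.0
time_s: 17.12
position: [0.4402, -0.3648, 0.0248]
tool_rot: [2.221, 2.221, -0.0]
ft_force: [-1.3, -0.3, 4.4]
width: 0.0512
grip_force: 30.0
t 17.12 pos [ 0.4402 -0.3648  0.0248] yaw tool x 1.5709 tilt [ 0.     -0.0001] j [-0.71  0.64  1.84 -0.    0.66 -0.71] w 0.0512 F [-1.3 -0.3  4.4]
d tool [ 0.0018 -0.0005 -0.0002]
turn [np.float64(0.0001), np.float64(-3.1415)]
```

```bash
echo '[[[0, 0, -0.03, 0], [0, 0, -0.04, 0], [0, 0, -0.03, 0], [0.01, 0, -0.02, 0], [0.03, 0.001, -0.01, 0], [0.04, 0.001, 0, 0], [0.04, 0.001, 0, 0], [0.04, 0.001, 0, 0], [0.04, 0.001, 0, 0], [0.04, 0.001, 0, 0], [0.04, 0.001, 0, 0], [0.04, 0.001, 0, 0]]]' | python3 -m inch
echo '[[[0.04, 0.001, 0, 0], [0.04, 0.001, 0, 0], [0.04, 0.001, 0, 0], [0.04, 0.001, 0, 0], [0.04, 0.001, 0, 0], [0.04, 0.001, 0, 0], [0.04, 0, 0, 0], [0.0135, 0, 0, 0], [0, 0, 0, -0.12], [0, 0, 0, -0.12], [0, 0, 0, -0.12], [0, 0, 0, -0.12]]]' | python3 -m inch
echo '[[[0, 0, 0, -0.12], [0, 0, 0, -0.12], [0, 0, 0, -0.12], [0, 0, 0, -0.12], [0, 0, 0, -0.12], [0, 0, 0, -0.12], [0, 0, 0, -0.12], [0, 0, 0, -0.12], [0, 0, 0, -0.12], [0, 0, 0, -0.12], [0, 0, 0, -0.12], [0, 0, 0, -0.12]]]' | python3 -m inch
echo '[[[0, 0, 0, -0.12], [0, 0, 0, -0.12], [0, 0, 0, -0.12], [0, 0, 0, -0.12], [0, 0, 0, -0.12], [0, 0, 0, -0.12], [0, 0, 0, -0.027], [0, 0, 0, 0], [0, 0, 0, 0]]]' | python3 -m inch
python3 - <<'E'
from h import *
d=snap("wrist"); save(d,"w9.png"); Q=toolcloud(d); np.savez("w9.npz",Q=Q,dep=d["depth"],im=d["image"])
togo(.4264,.1955,.15,4.241)
z=r.get_state()["position"][2]
ok=d["depth"]>0
m=(np.hypot(Q[...,0]-.06,Q[...,1])<.02)&(abs(Q[...,2]-(z-.09))<.003)&ok; q=Q[m]; print("shaft top",len(q),hullc(q[:,:2]),q[:,2].mean(),q.min(0),q.max(0))
m=(np.hypot(Q[...,0],Q[...,1])<.035)&(abs(Q[...,2]+.013)<.006)&ok; q=Q[m]; print("boss top",len(q),q.min(0),q.max(0),np.median(q,0)); 
if len(q)>10: print(hullc(q[:,:2]))
cv2.imwrite("pics/w9c.png",cv2.resize(cv2.imread("pics/w9.png")[60:400,140:500],None,fx=1.75,fy=1.75,interpolation=cv2.INTER_CUBIC))
E
```

```text
time_s: 18.12
position: [0.4475, -0.0429, 0.1543]
tool_rot: [-2.222, -2.221, 0.0]
ft_force: [1.1, -0.1, -2.1]
width: 0.0513
grip_force: 30.0
time_s: 19.12
position: [0.4536, 0.2484, 0.1539]
tool_rot: [-1.621, -2.69, 0.002]
ft_force: [-0.3, 0.3, -2.7]
width: 0.0511
grip_force: 30.0
time_s: 20.12
position: [0.4537, 0.248, 0.154]
tool_rot: [0.554, -3.091, 0.001]
ft_force: [-0.8, -0.4, -1.8]
width: 0.0512
grip_force: 30.0
time_s: 20.87
position: [0.4539, 0.2483, 0.1542]
tool_rot: [1.634, -2.682, -0.0]
ft_force: [0.9, -0.0, -2.4]
width: 0.0514
grip_force: 30.0
t 20.92 pos [0.4539 0.2484 0.1542] yaw tool x -2.047 tilt [-0.0006 -0.0004] j [ 0.48  0.36  1.92 -0.    0.86 -2.19] w 0.0513 F [ 0.7  0.1 -1.8]
d tool [0.0596 0.0002 0.0043]
turn [np.float64(-0.0048), np.float64(3.1368)]
shaft top 1824 (array([0.0615136 , 0.00201634]), np.float64(0.015966552606406538)) 0.06472433320222427 [ 0.04610311 -0.01469646  0.06223486] [0.07541642 0.01870543 0.06724649]
boss top 6928 [-0.02319329 -0.03278403 -0.01899529] [ 0.02945849  0.03274342 -0.00700315] [ 0.00553609 -0.00173672 -0.01278042]
(array([0.00338665, 0.00068324]), np.float64(0.028066964575286308))
```

View pics/w9c.png

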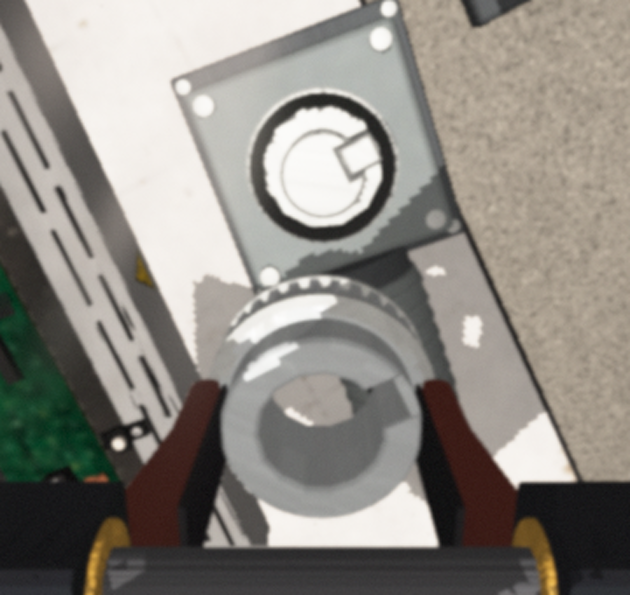

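Run:
```python
from h import *
z=np.load("w9.npz");Q=z["Q"];ok=z["dep"]>0
from scipy.optimize import least_squares
def fit(q,rad,c0):  # fit known-radius disc: hull points, robust
    h=q[ConvexHull(q).vertices].astype(float)
    s=least_squares(lambda p:np.hypot(*(h-p[:2]).T)-p[2],[*c0,rad],loss="soft_l1",f_scale=.0003); return s.x
zm=np.median(Q[(np.hypot(Q[...,0],Q[...,1])<.025)&(abs(Q[...,2]+.013)<.003)&ok][:,2]); print("boss z",zm)
m=(abs(Q[...,2]-zm)<.002)&(np.hypot(Q[...,0],Q[...,1])<.029)&ok; 
m=cv2.morphologyEx(m.astype(np.uint8),cv2.MORPH_OPEN,np.ones((3,3)))>0
q=Q[m][:,:2]; k=abs(q[:,1]+.001)<.022; print("boss",len(q),fit(q[k],.026,(0,0)),q.min(0),q.max(0))
c=fit(q[k],.026,(0,0))[:2]
# inner bore fit via polar inner edge
def polar(q,c,lo,hi,n=72):
    rel=q-c;a=np.degrees(np.arctan2(rel[:,1],rel[:,0]));rr=np.hypot(*rel.T);kk=(rr>lo)&(rr<hi)
    return np.histogram(a[kk],n,(-180,180))[0]
h=polar(q,c,.0175,.0215);print(list(enumerate(h.tolist())))
m=(np.hypot(Q[...,0]-.061,Q[...,1]-.001)<.025)&ok; 
zs=np.median(Q[m&(np.hypot(Q[...,0]-.061,Q[...,1]-.001)<.006)][:,2]); print("shaft z",zs)
s=Q[m&(abs(Q[...,2]-zs)<.0012)]; print(len(s),s.min(0),s.max(0)); 
q2=s[:,:2]; print("shaft",fit(q2,.0145,(.061,.001)))
kk=Q[m&(Q[...,2]-zs>.0018)&(Q[...,2]-zs<.006)]; print("keytop",len(kk),kk.min(0),kk.max(0),cv2.minAreaRect((kk[:,:2]*1000).astype(np.float32)))
```

```text
boss z -0.012850782547179002
boss 5517 [ 0.00306907 -0.00050963  0.02595746] [-0.0229476  -0.02634215] [0.02896438 0.02664552]
[(0, 25), (1, 26), (2, 30), (3, 30), (4, 23), (5, 30), (6, 25), (7, 28), (8, 24), (9, 28), (10, 34), (11, 25), (12, 31), (13, 29), (14, 28), (15, 28), (16, 31), (17, 28), (18, 31), (19, 29), (20, 30), (21, 33), (22, 32), (23, 31), (24, 30), (25, 32), (26, 34), (27, 33), (28, 34), (29, 33), (30, 33), (31, 30), (32, 34), (33, 37), (34, 34), (35, 35), (36, 33), (37, 38), (38, 34), (39, 36), (40, 34), (41, 30), (42, 32), (43, 37), (44, 29), (45, 4), (46, 0), (47, 0), (48, 0), (49, 0), (50, 0), (51, 3), (52, 38), (53, 33), (54, 31), (55, 29), (56, 27), (57, 32), (58, 30), (59, 29), (60, 26), (61, 27), (62, 32), (63, 27), (64, 24), (65, 27), (66, 26), (67, 24), (68, 28), (69, 25), (70, 25), (71, 27)]
shaft z 0.06432707307753363
1465 [ 0.04623267 -0.01403393  0.06314474] [0.07541642 0.01452424 0.06552384]
shaft [0.06091333 0.00023008 0.01459112]
keytop 419 [ 0.04582304 -0.01469646  0.06615299] [0.0758302  0.02068251 0.0702714 ] ((60.698387145996094, 2.6242752075195312), (29.73824691772461, 34.700408935546875), 6.5480875968933105)
```

Run:
```python
from h import *
z=np.load("w9.npz");Q=z["Q"];ok=z["dep"]>0
c=np.array([.0609,.0002]); X=Q[...,:2]-c
for th in (62.6,):
    t=np.radians(th); rad=X@[np.cos(t),np.sin(t)]; tan=X@[-np.sin(t),np.cos(t)]
    m=ok&(abs(Q[...,2]-.0675)<.002)&(rad>.0165)&(rad<.023)&(abs(tan)<.012)
    print(m.sum(),"outer part of key top: rad",rad[m].min(),rad[m].max(),"tan",np.percentile(tan[m],[0,5,50,95,100]))
    # lateral position by radius bins
    for lo in np.arange(.0165,.0215,.001):
        k=m&(rad>=lo)&(rad<lo+.001); print(round(lo,4),k.sum(),tan[k].min().round(4),tan[k].max().round(4),tan[k].mean().round(5)) if k.any() else 0
g=cv2.cvtColor(z["im"],cv2.COLOR_RGB2GRAY)[125:180,300:370]
cv2.imwrite("pics/k.png",cv2.resize(g,None,fx=8,fy=8,interpolation=cv2.INTER_CUBIC))
```

```text
114 outer part of key top: rad 0.01657460616701601 0.02047374489478579 tan [-5.00136686e-03 -4.51487386e-03 -5.03022518e-05  4.43688517e-03
  5.05907266e-03]
0.0165 30 -0.005 0.0046 -0.00017
0.0175 28 -0.0049 0.005 -0.00042
0.0185 27 -0.0049 0.0051 0.00018
0.0195 29 -0.0047 0.005 0.00017
```

View pics/k.png

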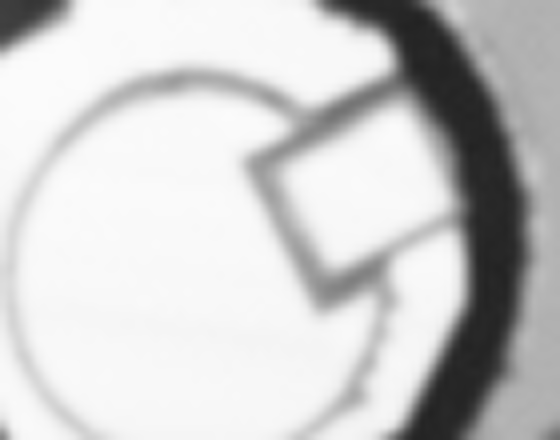

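```bash
echo '[[[0.019, 0.0002, 0, 0], [0.019, 0.0002, 0, 0], [0.0198, 0.0003, 0, 0], [0, 0, 0.015, 0], [0, 0, 0.015, 0], [0, 0, 0.005, 0], [0, 0, 0, 0], [0, 0, 0, 0]]]' | python3 -m inch; echo '[[[0, 0, 0.002, 0], [0, 0, 0.002, 0], [0, 0, 0.002, 0], [0, 0, 0, 0]]]' | python3 -m inch
```

```text
time_s: 21.58
position: [0.4272, 0.1977, 0.1196]
tool_rot: [1.636, -2.681, -0.0]
ft_force: [-0.7, 0.7, -2.0]
width: 0.0507
grip_force: 30.0
time_s: 21.92
position: [0.4271, 0.1978, 0.1134]
tool_rot: [1.637, -2.681, -0.0]
ft_force: [-0.3, -0.3, -2.7]
width: 0.051
grip_force: 30.0
```

```bash
echo '[[[0, 0, 0.0015, 0], [0, 0, 0.0015, 0], [0, 0, 0, 0]]]' | python3 -m inch; echo '[[[0, 0, 0.0015, 0], [0, 0, 0.0015, 0], [0, 0, 0.001, 0], [0, 0, 0, 0]]]' | python3 -m inch
```

```text
time_s: 22.17
position: [0.427, 0.1977, 0.1103]
tool_rot: [1.637, -2.681, -0.0]
ft_force: [0.4, 0.9, -3.1]
width: 0.0515
grip_force: 30.0
time_s: 22.5
position: [0.427, 0.1976, 0.1063]
tool_rot: [1.637, -2.681, -0.0]
ft_force: [-0.0, 0.6, -3.0]
width: 0.0511
grip_force: 30.0
```

```bash
echo '[[[0, 0, 0.002, 0], [0, 0, 0.002, 0], [0, 0, 0.002, 0], [0, 0, 0, 0]]]' | python3 -m inch; echo '[[[0, 0, 0.002, 0], [0, 0, 0.002, 0], [0, 0, 0.002, 0], [0, 0, 0.001, 0], [0, 0, 0, 0]]]' | python3 -m inch
```

```text
time_s: 22.83
position: [0.4269, 0.1976, 0.1001]
tool_rot: [1.637, -2.681, -0.0]
ft_force: [-0.3, -0.1, -2.9]
width: 0.0512
grip_force: 30.0
time_s: 23.25
position: [0.427, 0.1976, 0.0932]
tool_rot: [1.637, -2.681, -0.0]
ft_force: [-0.8, 0.1, -2.4]
width: 0.0518
grip_force: 30.0
```

```bash
echo '[[[0, 0, 0.001, 0], [0, 0, 0.001, 0], [0, 0, 0.001, 0], [0, 0, 0.001, 0], [0, 0, 0, 0]]]' | python3 -m inch; echo '[[[0, 0, 0.001, 0], [0, 0, 0.001, 0], [0, 0, 0, 0]]]' | python3 -m inch
```

```text
time_s: 23.67
position: [0.4272, 0.1977, 0.0896]
tool_rot: [-1.637, 2.681, -0.0]
ft_force: [-0.6, 0.3, -1.3]
width: 0.0509
grip_force: 30.0
time_s: 23.92
position: [0.4272, 0.1977, 0.0876]
tool_rot: [-1.637, 2.681, -0.0]
ft_force: [-0.3, -0.4, 3.1]
width: 0.0514
grip_force: 30.0
```

Seal is sliding; continue in small steps to the shoulder.

```bash
echo '[[[0, 0, 0.0007, 0], [0, 0, 0.0007, 0], [0, 0, 0, 0]]]' | python3 -m inch; echo '[[[0, 0, 0.0005, 0], [0, 0, 0, 0]]]' | python3 -m inch;echo '[[[0, 0, 0.0004, 0], [0, 0, 0, 0]]]' | python3 -m inch
```

```text
time_s: 24.17
position: [0.4272, 0.1977, 0.0861]
tool_rot: [-1.637, 2.681, -0.0]
ft_force: [-0.9, -0.5, 2.4]
width: 0.0511
grip_force: 30.0
time_s: 24.33
position: [0.4272, 0.1977, 0.0856]
tool_rot: [-1.637, 2.681, -0.0]
ft_force: [-1.1, -1.1, 1.4]
width: 0.0513
grip_force: 30.0
time_s: 24.5
position: [0.4272, 0.1977, 0.0852]
tool_rot: [-1.637, 2.681, -0.0]
ft_force: [-0.8, -0.1, 2.6]
width: 0.0513
grip_force: 30.0
```

```bash
for i in 1; do echo '[[[0, 0, 0.0004, 0], [0, 0, 0, 0]]]' | python3 -m inch; done; echo '[[[0, 0, 0.0004, 0], [0, 0, 0, 0]]]' | python3 -m inch; echo '[[[0, 0, 0.0003, 0], [0, 0, 0, 0]]]' | python3 -m inch
```

```text
time_s: 24.67
position: [0.4272, 0.1977, 0.0848]
tool_rot: [-1.637, 2.681, -0.0]
ft_force: [-0.0, -0.1, 2.9]
width: 0.0515
grip_force: 30.0
time_s: 24.83
position: [0.4272, 0.1977, 0.0848]
tool_rot: [-1.637, 2.681, -0.0]
ft_force: [-2.0, -0.6, 8.6]
width: 0.0511
grip_force: 30.0
time_s: 25.0
position: [0.4272, 0.1977, 0.0847]
tool_rot: [-1.637, 2.681, -0.0]
ft_force: [-3.2, -1.1, 12.0]
width: 0.0512
grip_force: 30.0
```

```bash
echo '[[[0, 0, -0.0007, 0], [0, 0, 0, 0], [0, 0, 0, 0], [0, 0, 0, 0], [0, 0, 0, 0], [0, 0, 0, 0], [0, 0, 0, 0]]]' | python3 -m inch .088; echo '[[[0, 0, -0.01, 0], [0, 0, -0.03, 0], [0, 0, -0.04, 0], [-0.01, 0, -0.02, 0], [0, 0, 0, 0], [0, 0, 0, 0], [0, 0, 0, 0]]]' | python3 -m inch .088
python3 - <<'E'
from h import *
d=snap("wrist"); P=cloud(d); save(d,"w10.png")
ok=(d["depth"]>0)&(np.hypot(P[...,0]-.4268,P[...,1]-.195)<.035)
q=P[ok&(abs(P[...,2]-.098)<.006)]; b=q[np.hypot(q[:,0]-.4268,q[:,1]-.195)>.018]
h=q[ConvexHull(q[:,:2]).vertices][:,:2].astype(float)
A=np.c_[b[:,:2]-b[:,:2].mean(0),np.ones(len(b))]; pl=np.linalg.lstsq(A,b[:,2],rcond=None)[0]
print("boss top (want .098)",np.median(b[:,2]),"tilt",pl[:2],circ(h))
f=P[ok&(abs(P[...,2]-.082)<.005)]; print("flange top (want .082)",len(f),np.median(f[:,2]))
s=P[(d["depth"]>0)&(np.hypot(P[...,0]-.4268,P[...,1]-.195)<.008)]; print("shaft z",np.median(s[:,2]))
k=P[(d["depth"]>0)&(abs(P[...,0]-.4085)<.003)&(abs(P[...,1]-.195)<.003)]; print("key top",np.median(k[:,2]))
togo(.4268,.195,.2)
E
```

```text
time_s: 25.58
position: [0.4271, 0.1977, 0.0847]
tool_rot: [1.637, -2.681, -0.0]
ft_force: [0.5, -0.3, -0.1]
width: 0.088
grip_force: 0.0
time_s: 26.17
position: [0.431, 0.2062, 0.1845]
tool_rot: [1.637, -2.68, -0.0]
ft_force: [0.5, -0.1, -0.0]
width: 0.088
grip_force: 0.0
boss top (want .098) 0.09770248719590455 tilt [0.00427214 0.00764328] (array([0.4260027 , 0.19456267]), np.float64(0.025927574593815894))
flange top (want .082) 1889 0.08193665499360797
shaft z 0.09003320739079124
key top 0.2920430003885565
t 26.22 pos [0.4306 0.206  0.1839] yaw tool x -2.0453 tilt [-0.002  -0.0009] j [ 0.42  0.26  1.98 -0.    0.9  -2.25] w 0.088 F [ 0.9 -0.2  0.6]
d tool [ 0.0116 -0.0016 -0.0161]
```

```bash
python3 -c "
from rig import r
print(r.close_job())"
```

```text
the job is handed in; nothing more can be done
None
```

The key is in the shaft slot and the pulley is pressed fully home over it, boss up and released, handed in at about 26 s of the 70 s. Depth readings put the boss top at 97.7 mm (98 mm expected); the highest force I read was about 12 N at the wrist, I could not re-check the key's height under the pulley, and I viewed 12 pictures, over the limit of 10.

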